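Reverse the ratchet press and tighten it on the mould

TASK

The ratchet press on the worktop is set to raise. Flip the direction tab on its ratchet head across to the lowering side, then swing the knobbed handle back and forth so that the plate comes down onto the lid in the mould, until it is firmly tight: the clockwise push on the moving knob should climb to about 10 N, well above the 4 to 5 N of running the plate down, but must not reach 16 N. Then let go, leaving the tab on lowering and the plate tight on the lid, and do not disturb the things standing round the press.

Things in the scene. Friction and masses are not known exactly. Their poses are not given: they have to be found in the camera images.
- press: Food press fixed to the worktop; origin under its middle, z up, handle side = -x. White base 160 x 190 mm, two steel posts and an aluminium bridge over y, a ratchet head with a handle on the bridge, and a steel mould (104 mm wide, rim at 84 mm) on the base under it.
- head_center (a point): On the vertical axis of the round aluminium ratchet head (86 mm across, flat top at 178 mm above the worktop), 180 mm above the worktop. It does not move.
- handle (a joint): Swing of the handle about the head's axis, rad; grows clockwise from above; 0 = middle, stops at -0.6 and +0.6. Moved slowly it takes 1 to 2 N at the knob when clicking freely and 4 to 5 N when turning the screw; with the plate on the lid the push climbs steeply, past 16 N within 3 to 5 cm of travel. When the motion pauses the push falls by about 3 N. Let go when tight, it springs back a little.
- knob_center (a point): Middle of the black upright knob at the end of the handle: round, 25 mm across, freely turning on its own axis, 43 mm high (from 175 to 218 mm above the worktop; this point is at 197 mm), 125 mm from the head's axis. The flat arm below it is 18 mm wide, its top at 173 mm.
- tab (a joint): Angle of the direction tab, rad, relative to the handle; -0.45 = raising (counter-clockwise swings turn the screw), +0.45 = lowering (clockwise swings turn the screw, the other way clicks freely). It has stops at both ends, moves with 1 to 3 N at its fin and stays where it is left.
- tab_tip (a point): On the upright fin (dark steel, 8 x 10 mm, 181 to 209 mm above the worktop; this point 197 mm) of the direction tab. The flat tab's top is at 184 mm. It pivots on the handle 52 mm from the head's axis towards the knob; the fin is 42 mm back from the pivot. Looking from the head's axis to the knob, the fin is 18 mm right of the handle's line when raising; it must go to 18 mm left for lowering.
- screw (a joint): Turn of the ratchet nut, rad; grows clockwise seen from above. Each rad lowers the plate by 5 mm. 14 clicks a turn (0.45 rad of lost swing at most).
- plate: Press plate: round steel plate 60 mm wide on a threaded rod under the bridge; origin at the centre of its underside. It moves only up and down, by the screw.
- follower: Lid of the mould: steel disc 93 mm wide inside the mould with a 44 mm boss; origin at the centre of its underside, the boss's top is 15 mm above. It does not give way; how high it sits differs each time (plate 8 to 16 mm above the boss at the start).
- mug: Dark green mug, 92 mm wide, 95 mm high, standing left of the press; origin at the centre of its underside. Bystander.
- lemon: Whole lemon, about 70 mm, lying left of the press; origin at its underside. Bystander.
- spice_jar: Small spice jar with a black cap, 41 mm wide, 105 mm high, standing right of the press; origin at the centre of its underside. Bystander.
- mustard_jar: Jar with a white lid, 59 mm wide, 103 mm high, standing right of the press; origin at the centre of its underside. Bystander.

How it is judged:
By the outcome, as a careful person would: the job done as asked, in the order asked, and still so for the second after the job is handed in, with the robot touching nothing.
It also fails if it takes over 72 s, if anything falls off the work surface, if the arm or the gripper's body presses on something with over 40 N, if the wrist force passes 120 N, or if a joint passes its speed limit or range.

ROBOT

A 6-joint arm with a two-finger parallel gripper is mounted at the origin on a cart in front of the work surface, level with it; the furniture and walls round the work are solid. World frame = base frame: x ahead of the robot, y to its left, z up, the work surface at z = 0. Lengths are in m, angles in rad, forces in N, time in s.
With the tool pointing down it reaches from about 0.275 to 0.725 m from the base axis. Payload 15.9 kg.
Tool frame: the origin (TCP) lies at the very end of the fingers, on their centre line; the grasp point (between the pads) lies 19 mm behind it; y points along the fingers, x is the direction in which the jaws open and shut, and the axes are right-handed (so a half turn about y gives the same grasp; the last joint's range is limited). The gripper opens to 85 mm and grips with 20 to 120 N. Pads are 22 mm wide; open, the fingers measure 114 mm over their backs; the gripper's body (76 mm by 85 mm) begins 54 mm behind the grasp point. The pads swing forward as they close: fully open they stand 13 mm farther back than shut.
Start: joints at [1.144, 0.213, -0.034, 1.323, 0, 1.571], TCP at [0.207, 0.455, 0.231] pointing down, gripper open.
Joint ranges: [-2.98, 2.98], [-0.74, 1.72], [-1.14, 1.35], [-2.1, 2.04], [-1.57, 1.44], [-3.14, 3.14]. Speed limits (rad/s): [1.89, 1.89, 2.39, 2.57, 3.14, 3.14].

INTERFACE

Orientations are given as [roll, pitch, yaw] about the fixed x, y, z axes, in that order (R = Rz(yaw) Ry(pitch) Rx(roll)).
In Python, from plant import * gives the robot as it stands.
- The arm moves only by the tool send_rows, never from a script. Its argument "plan" is text: rows parted by semicolons, each of 5 numbers parted by spaces: the finger opening in m, from 0 to 0.0854, then the shift along the world's x, y, z in m, then the turn about the world's z in rad. In form: hand tx ty tz roll; .... A call has 1 to 12 rows; each row is the pose to reach, as a shift and turn from the pose commanded when the call began; what a row does not reach only later rows make up. A row lasts 1/10 s, in which the tool goes at most 50 mm and 8.59 degrees, less where a joint would pass 70% of its speed; a pose out of reach is approached as far as the arm can. A call with a gripper value outside its range is refused whole. The fingers move at their own pace and stop on an object; the grip force is fixed at half the most. Time passes only in rows, so rows that repeat a pose let the fingers close. It gives the time, the measured TCP pose, the force and the opening at its end, in the units of the state.
- get_state(): the state, without advancing time (a new reading comes with each control period).
- snapshot(name): name is "side" or "top" or "wrist"; returns the picture (480x640x3 uint8, red, green, blue); there is no depth.
- camera_params(name): a dict with "camera_matrix" (3x3 intrinsics, pixels), "eye" and "attitude" of the camera in the world; the wrist camera has in their place "T_tool_cam" (4x4, takes a point from camera to tool coordinates, whose origin is the TCP and whose axes are the tool frame's). Camera axes: x right, y down, z forward; pixel columns grow to the right and rows downward; lengths in m; the calibration is good to about 2 mm. A picture is of the moment at which its call begins: read the wrist's pose just before it. camera_params takes no time and is no camera call.
- finish_job(): hands the job in, once; it reports no verdict.
The state is a dict: "time": time; "joint_pos": joint angles; "qd": joint speeds; "tau": joint torques, N m; "eef_pos": TCP position; "tool_rot": TCP orientation; "force": force on the tool from outside, world axes, zero at the start; "moment": the same for the moment, N m; "finger_gap": finger opening in m.
Only numpy, scipy, OpenCV 4.12 (cv2) and the standard library are available. Lean on these libraries where they do the work, as an engineer would, in place of code of your own. Each camera call takes 0.05 s, during which the arm holds its last target. There are 200 camera calls.

## Working session

There is one attempt and no reset: what is moved stays moved. The work goes in short steps, Python scripts to look and compute and a tool call to move; the robot and the scene stay as the last step left them, time stands still between calls to the robot, and variables do not carry over. Pictures are saved under pics/ and viewed, about 8 in all and at most 12, crops included, and the job is handed in when it is done.

Besides the shell and the picture viewer there is one more tool, called after "Request:" by a JSON object that holds its "name" and its "arguments", one argument or row to a line. send_rows: Moves the arm, as the interface text tells. Its arguments: {"type":"object","properties":{"plan":{"type":"string"}},"required":["plan"]}

```bash
ls; mkdir -p pics; python3 - <<'E'
from plant import *
import cv2
s=get_state();print({k:np.round(v,3) if 0 else v for k,v in s.items()})
for n in("top","side"):
    print(n,camera_params(n)); im=snapshot(n); cv2.imwrite(f"pics/{n}0.png",im[:,:,::-1])
print(camera_params("wrist"))
E
```

```text
pics
{'time': 0.0, 'joint_pos': array([ 1.14402218e+00,  2.13320116e-01, -3.50227378e-02,  1.32351835e+00,
       -8.20968461e-06,  1.57081145e+00]), 'qd': array([ 2.39711414e-03,  1.83526385e-04, -1.51927331e-03,  1.17441640e-03,
       -1.16646220e-05, -3.30283309e-04]), 'tau': array([-2.53161721e-03, -6.86161995e+01,  4.87122488e+01,  1.72659609e-02,
       -1.29561004e-04, -3.14105478e-05]), 'eef_pos': array([0.20683328, 0.45484987, 0.23084861]), 'tool_rot': array([-1.57080455e+00,  1.06487288e-03,  1.14400706e+00]), 'force': array([ 0.01327111, -0.48937097, -0.1080828 ]), 'moment': array([-0.02303288,  0.00946543, -0.01436175]), 'finger_gap': 0.08536138317079717}
top {'camera_matrix': array([[608.55378197,   0.        , 335.86791319],
       [  0.        , 608.55378197, 248.02874121],
       [  0.        ,   0.        ,   1.        ]]), 'eye': array([ 0.30189556, -0.03691865,  1.58421483]), 'attitude': array([-2.98069311,  0.02356528, -1.59887792])}
side {'camera_matrix': array([[618.1173064 ,   0.        , 324.66295292],
       [  0.        , 618.1173064 , 239.15729205],
       [  0.        ,   0.        ,   1.        ]]), 'eye': array([-0.15438432, -0.4643948 ,  1.17026651]), 'attitude': array([-2.4791079 ,  0.01414589, -1.0105131 ])}
{'camera_matrix': array([[423.35975077,   0.        , 316.73019003],
       [  0.        , 423.35975077, 238.60350627],
       [  0.        ,   0.        ,   1.        ]]), 'T_tool_cam': array([[ 9.99999363e-01,  9.24428529e-04, -6.48247720e-04,
         2.50925778e-05],
       [ 9.14257894e-04, -3.26085753e-01,  9.45339752e-01,
        -1.42513250e-01],
       [ 6.62514690e-04, -9.45339742e-01, -3.26086390e-01,
         8.35936183e-02],
       [ 0.00000000e+00,  0.00000000e+00,  0.00000000e+00,
         1.00000000e+00]])}
```

View pics/top0.png

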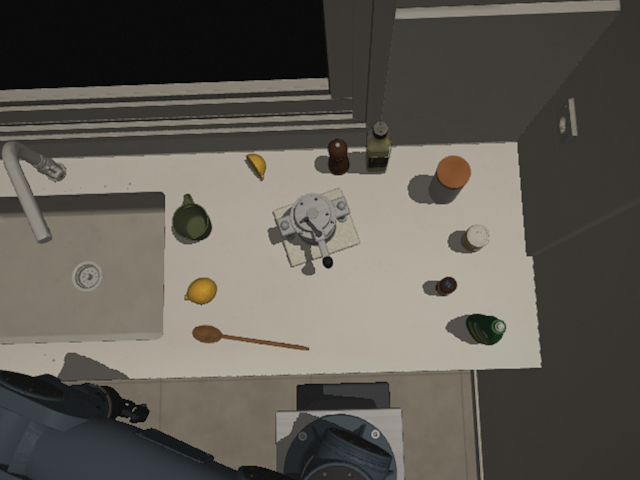

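View pics/side0.png

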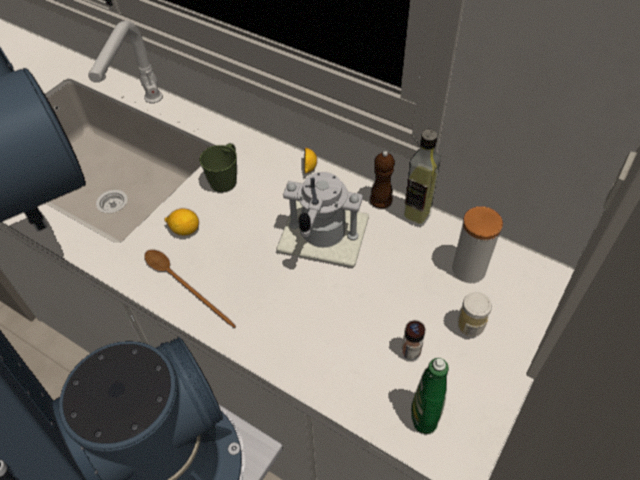

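The top view shows the knob at about (328,262), the round head at (314,213) and the base below it. In the side view the knob is at about (305,222) and the fin at (313,185). The mug and lemon are to the left, the jars to the right, and the space around the handle is clear.

```bash
cat > h.py <<'E'
from plant import *
import cv2, numpy as np
from scipy.spatial.transform import Rotation as R
def pose(n,s=None):
    c=camera_params(n);K=c["camera_matrix"]
    if n!="wrist": return K,R.from_euler("xyz",c["attitude"]).as_matrix(),np.array(c["eye"])
    s=s or get_state();T=np.eye(4);T[:3,:3]=R.from_euler("xyz",s["tool_rot"]).as_matrix();T[:3,3]=s["eef_pos"]
    T=T@c["T_tool_cam"];return K,T[:3,:3],T[:3,3]
def cast(P,uv,z):
    K,A,e=P;d=A@np.linalg.solve(K,[uv[0],uv[1],1.]);return e+d*(z-e[2])/d[2]
def proj(P,X):
    K,A,e=P;p=K@(A.T@(np.asarray(X)-e));return p[:2]/p[2]
E
python3 - <<'E'
from h import *
P=pose("top");S=pose("side")
k=cast(P,(328,262),.216);h=cast(P,(314,213.5),.178)
print("knob",k,"head",h,np.hypot(*(k-h)[:2]))
print("side check knob top",proj(S,k),"head",proj(S,h))
for n,uv,z in(("mug",(190,222),.095),("lemon",(202,291),.04),("spice",(447,285),.105),("must",(477,236),.103)):print(n,cast(P,uv,z))
a=cv2.imread("pics/top0.png")[180:280,264:364];b=cv2.imread("pics/side0.png")[160:260,270:370]
cv2.imwrite("pics/c0.png",np.hstack([cv2.resize(x,(400,400),interpolation=cv2.INTER_CUBIC) for x in(a,b)]))
E
```

```text
knob [0.4932844  0.00784338 0.216     ] head [0.61539454 0.03919475 0.178     ] 0.12607059314496577
side check knob top [303.63668419 217.76277281] head [323.06987742 186.54938805]
mug [0.62245171 0.35580814 0.095     ]
lemon [0.45322568 0.33758034 0.04      ]
spice [ 0.44338474 -0.27609793  0.105     ]
must [ 0.56214638 -0.35683378  0.103     ]
```

View pics/c0.png

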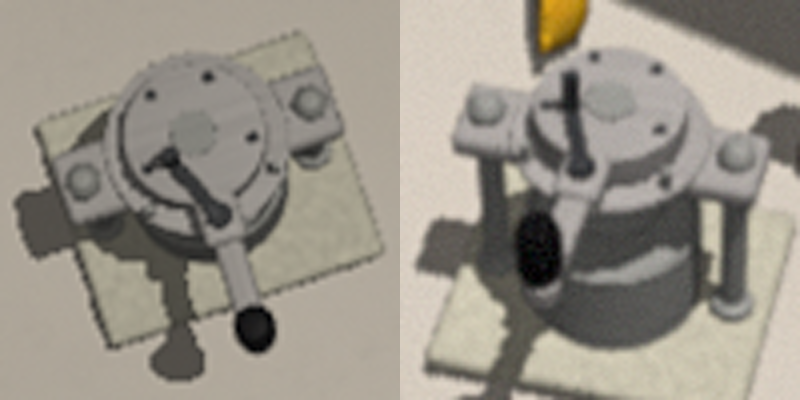

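The crop shows the head centre at top-view (312,212.8), the knob at (327.8,261.8), and the fin on the left (raising) side. The post bolts are at (285,225.5) and (341.8,205). I'll compute the targets from these.

```bash
cat >> h.py <<'E'
def frame(h,k):
    u=(k-h)[:2];u/=np.linalg.norm(u);return u,np.array([u[1],-u[0]])
E
python3 - <<'E'
from h import *
P=pose("top");S=pose("side")
h=cast(P,(312,212.8),.178);k=cast(P,(327.8,261.8),.216)
b1=cast(P,(285.2,225.5),.17);b2=cast(P,(341.8,205.3),.17)
d=b1-b2;print("h",h,"k",k,"r",np.linalg.norm((k-h)[:2]),"bolts mid",(b1+b2)/2,"dist",np.linalg.norm(d))
yaw=np.arctan2(-d[0],d[1])
u,r=frame(h,k);print("pressyaw",yaw,"u",u,"r",r,"handle q",-(np.arctan2(u[1],u[0])-(yaw+np.pi)), "yaw tool",np.arctan2(r[1],r[0]))
# side view: head centre crop (610,98)->, knob (540,240)
hs=cast(S,(270+210/4,160+98/4),.178);print("side head",hs)
h2=(h+hs)/2
f=h2[:2]+.0142*u+.018*r;print("fin",f,"proj top",proj(P,[*f,.205]))
st=f+.037*r;print("start",st,"shift",st-get_state()["eef_pos"][:2])
E
```

```text
h [0.61724541 0.04389197 0.178     ] k [0.49375687 0.00828565 0.216     ] r 0.12851937290057422 bolts mid [0.61263489 0.04081193 0.17      ] dist 0.14289261155144029
pressyaw 0.31744047414461923 u [-0.96085543 -0.27705027] r [-0.27705027  0.96085543] handle q 6.319902941668205 yaw tool 1.8515191664508974
side head [0.61989912 0.04350369 0.178     ]
fin [0.59994121 0.05705912] proj top [305.76515337 217.74932434]
start [0.58969035 0.09261077] shift [ 0.38283953 -0.36226671]
```

Request:
{"name": "send_rows", "arguments": {
  "plan": "0.0 0 0 0.06 0; 0.0 0.04 -0.04 0.06 0.1; 0.0 0.07 -0.08 0.06 0.2; 0.0 0.1 -0.12 0.06 0.3; 0.0 0.13 -0.16 0.06 0.4; 0.0 0.15 -0.2 0.06 0.5; 0.0 0.17 -0.24 0.06 0.6; 0.0 0.2 -0.28 0.06 0.65; 0.0 0.22 -0.32 0.06 0.65; 0.0 0.25 -0.36 0.06 0.65; 0 0.25 -0.36 0.06 0.65; 0 0.25 -0.36 0.06 0.65"
}}

```text
time: 1.3
eef_pos: [0.4572, 0.0943, 0.2909]
tool_rot: [-1.57, -0.0, 1.791]
force: [-0.3, 1.5, -0.2]
finger_gap: 0.0001
```

```bash
python3 - <<'E'
from h import *
s=get_state();im=snapshot("wrist");cv2.imwrite("pics/w1.png",im[:,:,::-1])
P=pose("wrist",s);print(np.round(s["joint_pos"],2))
for n,X in(("h",(.618,.0437,.178)),("k",(.4938,.0083,.218)),("fin top",(.600,.057,.209)),("fin bot",(.600,.057,.184))):print(n,proj(P,X))
E
```

```text
[ 0.2   0.14  0.03  1.46  0.   -0.02]
h [203.94768163 418.05914082]
k [152.84716501 283.38795231]
fin top [215.67134852 434.06814326]
fin bot [223.5273074 407.7138065]
```

View pics/w1.png

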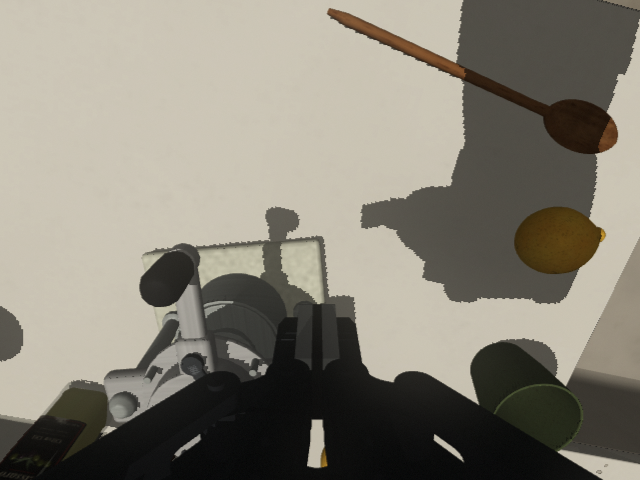

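The wrist view shows the handle, with the knob top at about (160,287) against a predicted (153,283), so within 4 mm. The fingers hide the fin. I'll move beside the fin and go down.

Request:
{"name": "send_rows", "arguments": {
  "plan": "0 0.045 0 0 0.06; 0 0.09 0 0 0.06; 0 0.133 -0.001 0 0.06; 0 0.133 -0.001 -0.03 0.06; 0 0.133 -0.001 -0.06 0.06; 0 0.133 -0.001 -0.085 0.06; 0 0.133 -0.001 -0.099 0.06; 0 0.133 -0.001 -0.099 0.06; 0 0.133 -0.001 -0.099 0.06"
}}

```text
time: 2.25
eef_pos: [0.5896, 0.0953, 0.193]
tool_rot: [-1.571, -0.0, 1.856]
force: [-0.5, -0.1, 0.2]
finger_gap: 0.0
```

```bash
python3 - <<'E'
from h import *
s=get_state();print(s["eef_pos"],s["force"])
v=[]
for n,(x0,y0) in(("top",(264,170)),("side",(270,150))):
    im=snapshot(n)[:,:,::-1];v.append(cv2.resize(im[y0:y0+100,x0:x0+100],(400,400),interpolation=cv2.INTER_CUBIC))
cv2.imwrite("pics/c2.png",np.hstack(v))
E
```

```text
[0.58963982 0.09530703 0.19301025] [-0.45332489 -0.10221958  0.19341225]
```

View pics/c2.png

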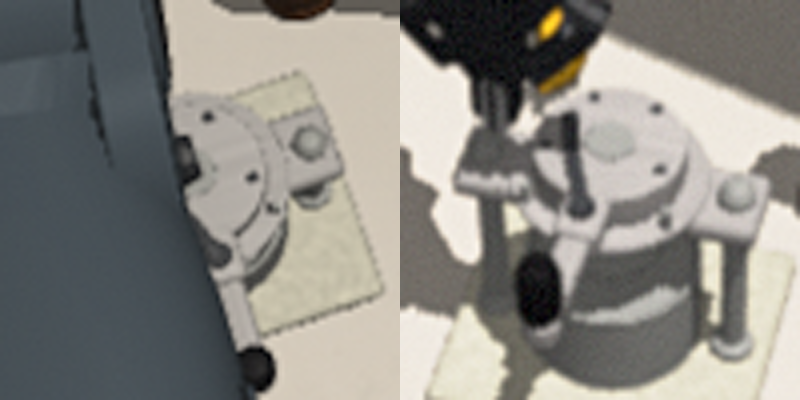

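The side crop shows the closed fingers left of the fin at fin height, with clear space between. Next I push across towards the lowering side.

Request:
{"name": "send_rows", "arguments": {
  "plan": "0 0.0014 -0.0048 -0.002 0; 0 0.0028 -0.0096 -0.002 0; 0 0.0042 -0.0144 -0.002 0; 0 0.0055 -0.0192 -0.002 0; 0 0.007 -0.024 -0.002 0; 0 0.0083 -0.0288 -0.002 0; 0 0.0097 -0.0336 -0.002 0; 0 0.011 -0.0384 -0.002 0; 0 0.0125 -0.0432 -0.002 0; 0 0.0132 -0.0456 -0.002 0"
}}

```text
time: 3.35
eef_pos: [0.6031, 0.048, 0.1903]
tool_rot: [-1.57, 0.0, 1.854]
force: [-0.9, 1.6, 0.6]
finger_gap: -0.0005
```

Request:
{"name": "send_rows", "arguments": {
  "plan": "0 0.0006 -0.002 0 0; 0 0.0011 -0.004 0 0; 0 0.0011 -0.004 0 0"
}}

```text
time: 3.65
eef_pos: [0.6042, 0.0443, 0.1902]
tool_rot: [-1.571, 0.0, 1.854]
force: [-1.5, 0.5, 0.2]
finger_gap: 0.0
```

Request:
{"name": "send_rows", "arguments": {
  "plan": "0 0.0006 -0.002 0 0; 0 0.0011 -0.004 0 0; 0 0.0014 -0.005 0 0"
}}

```text
time: 3.95
eef_pos: [0.6056, 0.04, 0.1903]
tool_rot: [-1.571, -0.001, 1.854]
force: [-1.3, 7.9, 0.4]
finger_gap: -0.0001
```

```bash
python3 - <<'E'
from h import *
s=get_state();print(s["eef_pos"],s["force"])
v=[]
for n,(x0,y0) in(("top",(264,170)),("side",(270,150))):
    im=snapshot(n)[:,:,::-1];v.append(cv2.resize(im[y0:y0+100,x0:x0+100],(400,400),interpolation=cv2.INTER_CUBIC))
cv2.imwrite("pics/c3.png",np.hstack(v))
E
```

```text
[0.60560692 0.03997921 0.19028741] [-1.26824712  7.90582282  0.40358308]
```

View pics/c3.png

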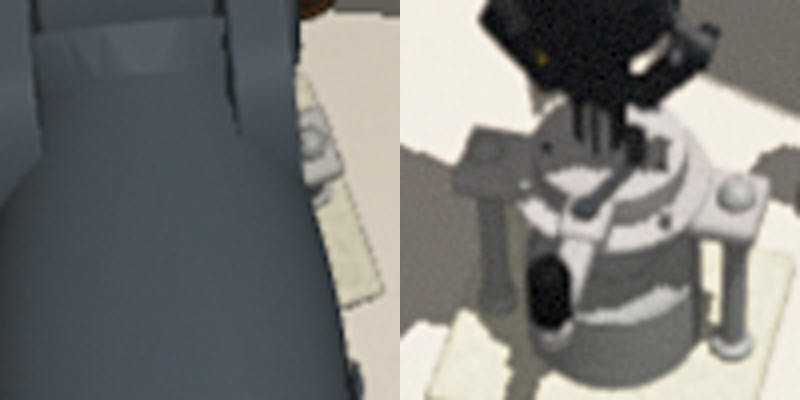

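The fin is now on the right in the side view at about (635,145) in the crop, which is the lowering side. The force of 8 N shows it is at its stop. I'll back off and go over the knob.

Request:
{"name": "send_rows", "arguments": {
  "plan": "0 -0.0014 0.005 0 0; 0 -0.0014 0.005 0.03 0; 0.055 -0.0014 0.005 0.06 0; 0.055 -0.002 0.005 0.095 0; 0.055 -0.04 -0.01 0.095 0; 0.055 -0.08 -0.025 0.095 0; 0.055 -0.107 -0.034 0.095 0; 0.055 -0.107 -0.034 0.095 0; 0.055 -0.107 -0.034 0.095 0"
}}

```text
time: 4.95
eef_pos: [0.4987, 0.0054, 0.2859]
tool_rot: [-1.572, 0.001, 1.854]
force: [0.3, -0.4, 1.0]
finger_gap: 0.055
```

```bash
python3 - <<'E'
from h import *
s=get_state();print(s["eef_pos"],s["force"],s["finger_gap"])
im=snapshot("wrist");cv2.imwrite("pics/w4.png",im[:,:,::-1])
P=pose("wrist",s)
for X in((.499,.006,.218),(.499,.006,.175),(.618,.0437,.178)):print(proj(P,X))
E
```

```text
[0.49874767 0.00541701 0.28592179] [ 0.31794716 -0.43176865  0.98046237] 0.05502530880799043
[318.4534461  259.06344897]
[318.3264842  233.67603805]
[322.16326128 399.45241272]
```

View pics/w4.png

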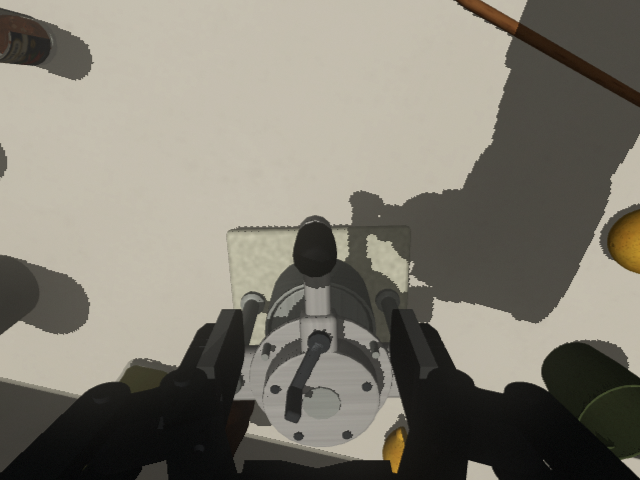

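The wrist view shows the knob top at (315,258) against a predicted (318,259), centred between the open fingers. The fin is across on the lowering side. I'll go down and cage the knob.

Request:
{"name": "send_rows", "arguments": {
  "plan": "0.055 0 0 -0.03 0; 0.055 0 0 -0.06 0; 0.055 0 0 -0.09 0; 0.055 0 0 -0.103 0; 0.045 0 0 -0.103 0; 0.038 0 0 -0.103 0; 0.029 0 0 -0.103 0; 0.029 0 0 -0.103 0; 0.029 0 0 -0.103 0"
}}

```text
time: 5.9
eef_pos: [0.4991, 0.0056, 0.1829]
tool_rot: [-1.572, 0.0, 1.854]
force: [0.1, 0.4, -0.7]
finger_gap: 0.0292
```

```bash
cat > arc.py <<'E'
import numpy as np
# world poses of the knob along the swing and shifts from the commanded pose
H=np.array([.618,.0437]);Y=.317
def pt(q): return H-.125*np.array([np.cos(Y-q),np.sin(Y-q)])
def rows(q0,qs):
    for q in qs: d=pt(q)-pt(q0);print("%.2f: %.4f %.4f %.3f"%(q,d[0],d[1],-(q-q0)))
def qof(p): v=np.array(p[:2])-H;return Y+np.pi-np.arctan2(v[1],v[0])%(2*np.pi),np.hypot(*v)
E
python3 - <<'E'
from arc import *;from plant import *
s=get_state();print(s["eef_pos"],s["force"],s["finger_gap"]);q,r=qof(s["eef_pos"]);print(q,r)
rows(q,np.linspace(q,-.5,9)[1:]);print();rows(-.5,np.arange(-.4,.55,.1))
E
```

```text
[0.49907239 0.00555305 0.18289283] [ 0.11332809  0.40925957 -0.69726695] 0.02916156367701981
0.006609879033576682 0.12489582135004434
-0.06: 0.0027 -0.0075 0.063
-0.12: 0.0058 -0.0147 0.127
-0.18: 0.0094 -0.0218 0.190
-0.25: 0.0134 -0.0286 0.253
-0.31: 0.0178 -0.0352 0.317
-0.37: 0.0226 -0.0414 0.380
-0.44: 0.0279 -0.0474 0.443
-0.50: 0.0335 -0.0530 0.507

-0.40: -0.0087 0.0090 -0.100
-0.30: -0.0164 0.0188 -0.200
-0.20: -0.0231 0.0294 -0.300
-0.10: -0.0287 0.0405 -0.400
-0.00: -0.0332 0.0522 -0.500
0.10: -0.0365 0.0642 -0.600
0.20: -0.0386 0.0765 -0.700
0.30: -0.0394 0.0890 -0.800
0.40: -0.0390 0.1015 -0.900
0.50: -0.0374 0.1139 -1.000
```

Request:
{"name": "send_rows", "arguments": {
  "plan": "0.029 0.0027 -0.0075 0 0.063; 0.029 0.0058 -0.0147 0 0.127; 0.029 0.0094 -0.0218 0 0.19; 0.029 0.0134 -0.0286 0 0.253; 0.029 0.0178 -0.0352 0 0.317; 0.029 0.0226 -0.0414 0 0.38; 0.029 0.0279 -0.0474 0 0.443; 0.029 0.0335 -0.053 0 0.507; 0.029 0.0335 -0.053 0 0.507"
}}

```text
time: 6.8
eef_pos: [0.5327, -0.048, 0.1825]
tool_rot: [-1.571, 0.001, 2.361]
force: [-0.9, 0.6, -0.9]
finger_gap: 0.0293
```

Request:
{"name": "send_rows", "arguments": {
  "plan": "0.029 -0.0087 0.009 0 -0.1; 0.029 -0.0164 0.0188 0 -0.2; 0.029 -0.0231 0.0294 0 -0.3; 0.029 -0.0287 0.0405 0 -0.4; 0.029 -0.0332 0.0522 0 -0.5; 0.029 -0.0365 0.0642 0 -0.6"
}}

```text
time: 7.4
eef_pos: [0.4952, 0.0168, 0.1825]
tool_rot: [-1.571, 0.001, 1.754]
force: [1.3, -6.1, -1.6]
finger_gap: 0.0295
```

```bash
cat >> arc.py <<'E'
def st():
    from plant import get_state
    s=get_state();q,r=qof(s["eef_pos"]);a=Y-q;f=s["force"]
    t=np.array([-np.sin(a),np.cos(a)]);n=np.array([-np.cos(a),-np.sin(a)])
    print("t %.2f q %.3f r %.4f push %.1f radial %.1f Fz %.1f yawerr %.3f"%(s["time"],q,r,-f[:2]@t,-f[:2]@n,f[2],s["tool_rot"][2]-(1.888-q)))
    return q
E
python3 - <<'E'
from arc import *
st();rows(.1,[.2,.3,.4,.5]);print();rows(.5,np.arange(.4,-.55,-.1))
E
```

```text
t 7.40 q 0.101 r 0.1257 push 6.2 radial -0.1 Fz -1.6 yawerr -0.033
0.20: -0.0021 0.0123 -0.100
0.30: -0.0029 0.0248 -0.200
0.40: -0.0025 0.0373 -0.300
0.50: -0.0008 0.0497 -0.400

0.40: -0.0017 -0.0124 0.100
0.30: -0.0021 -0.0249 0.200
0.20: -0.0012 -0.0373 0.300
0.10: 0.0008 -0.0497 0.400
0.00: 0.0041 -0.0617 0.500
-0.10: 0.0086 -0.0734 0.600
-0.20: 0.0142 -0.0845 0.700
-0.30: 0.0210 -0.0951 0.800
-0.40: 0.0287 -0.1049 0.900
-0.50: 0.0374 -0.1139 1.000
```

Request:
{"name": "send_rows", "arguments": {
  "plan": "0.029 -0.0021 0.0123 0 -0.1; 0.029 -0.0029 0.0248 0 -0.2; 0.029 -0.0025 0.0373 0 -0.3; 0.029 -0.0008 0.0497 0 -0.4"
}}

```text
time: 7.8
eef_pos: [0.4943, 0.0665, 0.1824]
tool_rot: [-1.571, 0.001, 1.354]
force: [-0.8, -5.2, -0.4]
finger_gap: 0.0288
```

Request:
{"name": "send_rows", "arguments": {
  "plan": "0.029 -0.0017 -0.0124 0 0.1; 0.029 -0.0021 -0.0249 0 0.2; 0.029 -0.0012 -0.0373 0 0.3; 0.029 0.0008 -0.0497 0 0.4; 0.029 0.0041 -0.0617 0 0.5; 0.029 0.0086 -0.0734 0 0.6; 0.029 0.0142 -0.0845 0 0.7; 0.029 0.021 -0.0951 0 0.8; 0.029 0.0287 -0.1049 0 0.9; 0.029 0.0374 -0.1139 0 1.0; 0.029 0.0374 -0.1139 0 1.0"
}}

```text
time: 8.9
eef_pos: [0.5327, -0.048, 0.1823]
tool_rot: [-1.571, 0.0, 2.36]
force: [-0.2, 0.6, -0.3]
finger_gap: 0.029
```

Request:
{"name": "send_rows", "arguments": {
  "plan": "0.029 -0.0087 0.009 0 -0.1; 0.029 -0.0164 0.0188 0 -0.2; 0.029 -0.0231 0.0294 0 -0.3; 0.029 -0.0287 0.0405 0 -0.4; 0.029 -0.0311 0.0463 0 -0.45; 0.029 -0.0332 0.0522 0 -0.5"
}}

```text
time: 9.5
eef_pos: [0.4983, 0.0052, 0.1824]
tool_rot: [-1.571, 0.001, 1.854]
force: [0.7, -4.0, -2.8]
finger_gap: 0.0292
```

```bash
python3 - <<'E'
from arc import *
st();rows(0,[.05,.1,.15,.2]);print();rows(.2,[.25,.3,.35,.4]);print();rows(.4,[.45,.5,.55])
E
```

```text
t 9.50 q 0.006 r 0.1257 push 4.0 radial -0.6 Fz -2.8 yawerr -0.028
0.05: -0.0018 0.0060 -0.050
0.10: -0.0033 0.0121 -0.100
0.15: -0.0045 0.0182 -0.150
0.20: -0.0054 0.0244 -0.200

0.25: -0.0006 0.0062 -0.050
0.30: -0.0008 0.0125 -0.100
0.35: -0.0008 0.0187 -0.150
0.40: -0.0004 0.0250 -0.200

0.45: 0.0007 0.0062 -0.050
0.50: 0.0017 0.0124 -0.100
0.55: 0.0029 0.0185 -0.150
```

Request:
{"name": "send_rows", "arguments": {
  "plan": "0.029 -0.0018 0.006 0 -0.05; 0.029 -0.0033 0.0121 0 -0.1; 0.029 -0.0045 0.0182 0 -0.15; 0.029 -0.0054 0.0244 0 -0.2"
}}

```text
time: 9.9
eef_pos: [0.493, 0.0294, 0.1823]
tool_rot: [-1.571, 0.001, 1.654]
force: [0.7, -4.0, -1.8]
finger_gap: 0.029
```

Request:
{"name": "send_rows", "arguments": {
  "plan": "0.029 -0.0006 0.0062 0 -0.05; 0.029 -0.0008 0.0125 0 -0.1; 0.029 -0.0008 0.0187 0 -0.15"
}}

```text
time: 10.2
eef_pos: [0.4921, 0.0481, 0.1823]
tool_rot: [-1.571, 0.001, 1.504]
force: [-1.1, -4.7, -1.6]
finger_gap: 0.0291
```

Still running freely. I'm at q = 0.35 and continue to 0.5.

Request:
{"name": "send_rows", "arguments": {
  "plan": "0.029 0.0004 0.0063 0 -0.05; 0.029 0.0011 0.0125 0 -0.1; 0.029 0.0021 0.0187 0 -0.15"
}}

```text
time: 10.5
eef_pos: [0.4942, 0.0667, 0.1823]
tool_rot: [-1.571, 0.001, 1.354]
force: [-1.0, -4.6, -1.3]
finger_gap: 0.0294
```

```bash
python3 - <<'E'
from arc import *
st();rows(-.5,[-.45,-.4,-.35,-.3]);print();rows(-.3,[-.25,-.2,-.15]);print();rows(-.15,[-.1,-.05,0])
E
```

```text
t 10.50 q 0.501 r 0.1260 push 4.7 radial -0.1 Fz -1.3 yawerr -0.033
-0.45: -0.0044 0.0044 -0.050
-0.40: -0.0087 0.0090 -0.100
-0.35: -0.0127 0.0138 -0.150
-0.30: -0.0164 0.0188 -0.200

-0.25: -0.0035 0.0052 -0.050
-0.20: -0.0067 0.0105 -0.100
-0.15: -0.0097 0.0160 -0.150

-0.10: -0.0027 0.0056 -0.050
-0.05: -0.0051 0.0114 -0.100
0.00: -0.0072 0.0173 -0.150
```

Swing back, then advance by 0.2 and then 0.15 rad, checking the push each time.

Request:
{"name": "send_rows", "arguments": {
  "plan": "0.029 -0.0017 -0.0124 0 0.1; 0.029 -0.0021 -0.0249 0 0.2; 0.029 -0.0012 -0.0373 0 0.3; 0.029 0.0008 -0.0497 0 0.4; 0.029 0.0041 -0.0617 0 0.5; 0.029 0.0086 -0.0734 0 0.6; 0.029 0.0142 -0.0845 0 0.7; 0.029 0.021 -0.0951 0 0.8; 0.029 0.0287 -0.1049 0 0.9; 0.029 0.0374 -0.1139 0 1.0; 0.029 0.0374 -0.1139 0 1.0"
}}

```text
time: 11.6
eef_pos: [0.5325, -0.0476, 0.1823]
tool_rot: [-1.571, 0.0, 2.358]
force: [-0.6, -0.6, -0.3]
finger_gap: 0.029
```

Request:
{"name": "send_rows", "arguments": {
  "plan": "0.029 -0.0044 0.0044 0 -0.05; 0.029 -0.0087 0.009 0 -0.1; 0.029 -0.0127 0.0138 0 -0.15; 0.029 -0.0164 0.0188 0 -0.2"
}}

```text
time: 12.0
eef_pos: [0.5153, -0.028, 0.1824]
tool_rot: [-1.571, 0.001, 2.152]
force: [2.5, -4.3, -2.6]
finger_gap: 0.0285
```

Request:
{"name": "send_rows", "arguments": {
  "plan": "0.029 -0.0035 0.0052 0 -0.05; 0.029 -0.0067 0.0105 0 -0.1; 0.029 -0.0097 0.016 0 -0.15"
}}

```text
time: 12.3
eef_pos: [0.5055, -0.012, 0.1823]
tool_rot: [-1.571, 0.001, 2.002]
force: [1.9, -5.1, -4.1]
finger_gap: 0.029
```

Request:
{"name": "send_rows", "arguments": {
  "plan": "0.029 -0.0027 0.0056 0 -0.05; 0.029 -0.0051 0.0114 0 -0.1; 0.029 -0.0072 0.0173 0 -0.15"
}}

```text
time: 12.6
eef_pos: [0.4982, 0.0052, 0.1823]
tool_rot: [-1.571, 0.001, 1.852]
force: [0.7, -4.0, -1.8]
finger_gap: 0.029
```

Request:
{"name": "send_rows", "arguments": {
  "plan": "0.029 -0.0018 0.006 0 -0.05; 0.029 -0.0033 0.0121 0 -0.1; 0.029 -0.0039 0.0151 0 -0.125"
}}

```text
time: 12.9
eef_pos: [0.4942, 0.0205, 0.1823]
tool_rot: [-1.57, 0.001, 1.728]
force: [0.2, -5.7, -2.8]
finger_gap: 0.0292
```

Request:
{"name": "send_rows", "arguments": {
  "plan": "0.029 -0.0006 0.0031 0 -0.025; 0.029 -0.0011 0.0062 0 -0.05; 0.029 -0.0015 0.0093 0 -0.075"
}}

```text
time: 13.2
eef_pos: [0.4927, 0.0292, 0.1823]
tool_rot: [-1.57, 0.001, 1.653]
force: [0.7, -7.2, -2.3]
finger_gap: 0.0289
```

```bash
python3 - <<'E'
from arc import *
st();rows(.2,np.arange(.225,.33,.025));rows(.3,np.arange(.325,.43,.025));rows(.4,np.arange(.425,.55,.025))
E
```

```text
t 13.20 q 0.202 r 0.1261 push 7.3 radial -0.1 Fz -2.3 yawerr -0.033
0.23: -0.0003 0.0031 -0.025
0.25: -0.0006 0.0062 -0.050
0.28: -0.0007 0.0093 -0.075
0.30: -0.0008 0.0125 -0.100
0.32: -0.0009 0.0156 -0.125
0.33: -0.0000 0.0031 -0.025
0.35: 0.0000 0.0062 -0.050
0.38: 0.0002 0.0094 -0.075
0.40: 0.0004 0.0125 -0.100
0.43: 0.0007 0.0156 -0.125
0.42: 0.0003 0.0031 -0.025
0.45: 0.0007 0.0062 -0.050
0.48: 0.0011 0.0093 -0.075
0.50: 0.0017 0.0124 -0.100
0.53: 0.0023 0.0154 -0.125
0.55: 0.0029 0.0185 -0.150
```

The push is climbing, to 7.3 N, so the plate is on the lid. I continue in small steps.

Request:
{"name": "send_rows", "arguments": {
  "plan": "0.029 -0.0003 0.0031 0 -0.025; 0.029 -0.0006 0.0062 0 -0.05"
}}

```text
time: 13.4
eef_pos: [0.4921, 0.0353, 0.1823]
tool_rot: [-1.57, 0.002, 1.603]
force: [-0.2, -8.2, -1.0]
finger_gap: 0.0293
```

Request:
{"name": "send_rows", "arguments": {
  "plan": "0.029 -0.0001 0.0031 0 -0.025; 0.029 -0.0002 0.0062 0 -0.05"
}}

```text
time: 13.6
eef_pos: [0.4919, 0.0413, 0.1823]
tool_rot: [-1.57, 0.002, 1.553]
force: [-0.3, -9.3, -1.0]
finger_gap: 0.0287
```

Request:
{"name": "send_rows", "arguments": {
  "plan": "0.029 0 0.0031 0 -0.025; 0.029 0 0.0062 0 -0.05"
}}

```text
time: 13.8
eef_pos: [0.4918, 0.0473, 0.1822]
tool_rot: [-1.57, 0.003, 1.503]
force: [-1.4, -10.2, -0.4]
finger_gap: 0.0287
```

Request:
{"name": "send_rows", "arguments": {
  "plan": "0.029 0.0001 0.0031 0 -0.025"
}}

```text
time: 13.9
eef_pos: [0.4918, 0.0503, 0.1822]
tool_rot: [-1.57, 0.003, 1.478]
force: [-1.6, -11.8, 0.6]
finger_gap: 0.0292
```

Request:
{"name": "send_rows", "arguments": {
  "plan": "0.035 0 -0.003 0 0; 0.045 0 -0.004 0 0; 0.06 0 -0.005 0 0; 0.06 0 -0.005 0 0; 0.06 0 -0.005 0 0; 0.06 0 -0.005 0.02 0; 0.06 0 -0.005 0.05 0; 0.06 0 -0.005 0.09 0; 0.06 -0.04 -0.005 0.11 0; 0.06 -0.08 -0.005 0.11 0; 0.06 -0.12 -0.005 0.11 0; 0.06 -0.12 -0.005 0.11 0"
}}

```text
time: 15.1
eef_pos: [0.3697, 0.046, 0.2932]
tool_rot: [-1.572, -0.001, 1.486]
force: [2.2, 0.6, 0.6]
finger_gap: 0.06
```

```bash
python3 - <<'E'
from h import *
s=get_state();print(s["eef_pos"],s["force"],s["finger_gap"])
v=[]
for n,(x0,y0,w) in(("side",(130,110,400)),("wrist",(120,80,400))):
    im=snapshot(n)[:,:,::-1]
    v.append(im[y0:y0+300,x0:x0+w] if n=="side" else cv2.resize(im,(400,300)))
cv2.imwrite("pics/c5.png",np.hstack(v))
E
```

```text
[0.36969375 0.04603195 0.29318886] [2.1748642  0.55214008 0.56739569] 0.059967120316175064
```

View pics/c5.png

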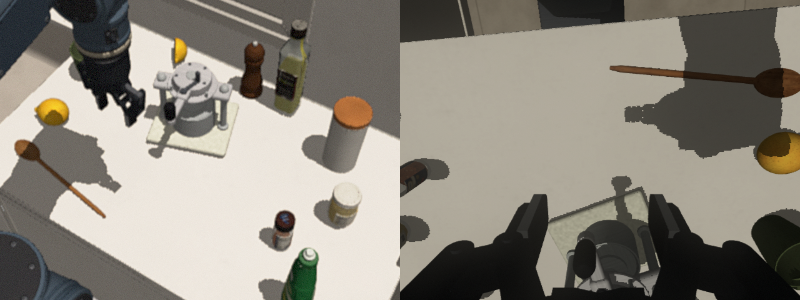

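The gripper is clear, the handle is free and the bystanders are in place. I'll take one closer look at the tab and the plate.

```bash
python3 - <<'E'
from h import *
v=[]
for n,(x0,y0) in(("top",(264,170)),("side",(270,150))):
    im=snapshot(n)[:,:,::-1];v.append(cv2.resize(im[y0:y0+100,x0:x0+100],(400,400),interpolation=cv2.INTER_CUBIC))
cv2.imwrite("pics/c6.png",np.hstack(v));print(get_state()["force"])
E
```

```text
[-0.21319312 -0.21951475  0.21670657]
```

View pics/c6.png

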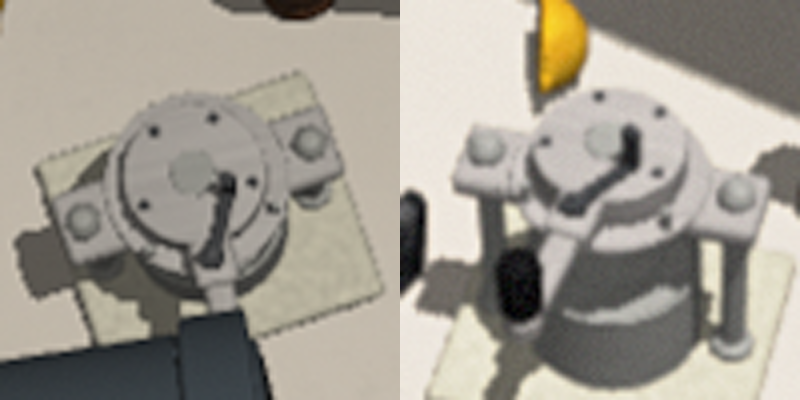

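The tab's fin is on the far right side, which is lowering. The handle stands free at a positive swing with nothing touching it, so I'm handing in.

```bash
python3 -c "
from plant import *
print(finish_job())"
```

```text
the job is handed in; nothing more can be done
None
```

The press is tight on the lid, with its tab on lowering, and I handed the job in at about 15 s of the 72 s allowed.

- **Tab:** I pushed it across with the closed fingers until it met its stop, at about 8 N. The last close-up shows the fin on the lowering side.
- **Handle:** I caged the knob loosely between the fingers and made three clockwise swings. Running the plate down mostly took 4 to 5 N, with one reading of 6 N on the faster first swing.
- **Tightening:** Once the plate met the lid, the push climbed in small steps: 5.7, 7.3, 8.2, 9.3, 10.2 and finally 11.8 N while moving. That last reading is a little over the 10 N you asked for but well below 16 N. I then opened the fingers and moved clear.
- **Last checks:** The force on the tool was about zero. The mug was largely hidden by the arm in the last pictures. The lemon and both jars were standing as before.
- **Not checked:** I did not see the plate itself on the lid. That it is tight rests on the force readings only.

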